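# Lay the spare-part carton down in its bay

### The job

With the fingertips, push the loose oven knob along the mat until it is clear of the wider of the two taped bays, then push the standing carton near its top so that it topples over and lands flat inside the outline of that wide bay. Lift nothing: the knob slides on its base and stays upright, the carton tips over its own foot and must come down in the bay rather than be shoved into it afterwards. Leave the brass fitting, the can and the screwdriver alone.

Things in the scene. Friction and masses are not known exactly. Their poses are not given: they have to be found in the camera images.
- mat: flat black rubber service mat, 460 x 270 mm, 4 mm thick, fixed on the steel counter. Origin: centre of its underside, on the counter; x along its length, y along its width, z up. Its length lies roughly across the robot's view.
- bay_wide: the wide taped bay on the mat: a rectangle outlined in 6 mm wide pale tape (flat, cannot be felt), 190 mm along its x by 136 mm along its y, outer size. Origin: centre of the bay on the mat's top face (z = 4 mm above the counter); axes parallel to the mat's. It lies at one end of the mat or the other.
- bay_narrow: the narrow taped bay, same tape, 190 mm along its x by 62 mm along its y: too narrow for the carton. Origin at its centre on the mat's top face, axes as the mat's. It lies at the other end, 200 mm between the centres of the two bays, 10 mm between their outlines.
- carton: plain cardboard carton standing on end on the mat across the gap between the bays: 40 mm thick (x), 80 wide (y), 150 tall (z), 0.3 to 0.6 kg. Origin: centre of its underside. Its broad faces (+x, -x) look along the mat, one to each bay, within 5 degrees. Pushed near the top it tips over its far foot edge, already inside that bay's outline; past 15 degrees of lean it falls by itself.
- carton_foot_left (a point): corner point of the carton, at half its thickness (20 mm from either broad face): foot end, +y side
- carton_foot_right (a point): corner point of the carton, at half its thickness (20 mm from either broad face): foot end, -y side
- carton_top_left (a point): corner point of the carton, at half its thickness (20 mm from either broad face): top end, +y side
- carton_top_right (a point): corner point of the carton, at half its thickness (20 mm from either broad face): top end, -y side
- knob: loose round oven knob of bare metal with a white disc on top, 44 mm in diameter, 26 mm high, about 0.08 kg, standing on its flat base within the wide bay. Origin: centre of its underside. It slides on the mat when pushed low; the mat is free on both long sides of the wide bay, reaching 67 mm beyond its outline on each side.
- fitting: bystander: small stepped brass pipe fitting, 28 mm in diameter, 32 mm high, standing on the mat on one long side of the carton, about 105 mm from its centre. Origin: centre of its underside.
- can: bystander: plain metal can, 52 mm in diameter, 120 mm high, standing on the counter beyond one end of the mat. Origin: centre of its underside.
- screwdriver: bystander: screwdriver lying on the counter beyond the other end of the mat, along its own x axis.
Things that resemble listed ones, but are neither listed nor needed, are in the scene too. Leave any turquoise look-alike of the carton alone. Of the things that look like the knob, take the one that is farthest from the robot's base at the start.

How it is judged (in metres and radians):
On the way, in this order (a step that is already met when the one before it is completed fails the run):
1. the knob has been pushed clear of the wide bay, carton still standing ((x of knob in the frame of bay_wide above 0.115 m or x of knob in the frame of bay_wide below -0.115 m or y of knob in the frame of bay_wide above 0.088 m or y of knob in the frame of bay_wide below -0.088 m) and angle between carton's own z axis and vertical below 0.15 rad), for 0.2 s.
2. the carton lies flat inside the wide bay (angle between the x axis of carton and the z axis of mat, either way round below 0.1 rad and angle between carton's own z axis and vertical above 1.5 rad and x of carton_foot_left in the frame of bay_wide between -0.1 and 0.1 m and y of carton_foot_left in the frame of bay_wide between -0.073 and 0.073 m and x of carton_foot_right in the frame of bay_wide between -0.1 and 0.1 m and y of carton_foot_right in the frame of bay_wide between -0.073 and 0.073 m and x of carton_top_left in the frame of bay_wide between -0.1 and 0.1 m and y of carton_top_left in the frame of bay_wide between -0.073 and 0.073 m and x of carton_top_right in the frame of bay_wide between -0.1 and 0.1 m and y of carton_top_right in the frame of bay_wide between -0.073 and 0.073 m), for 0.2 s.
At the end, for the whole second after the job is handed in: The carton lies at rest flat on a broad face (within 0.1 rad), all four corners inside the wide bay's outer outline or at most 5 mm over it; the knob stands upright at rest, clear of that outline (overlapping the tape by 2 mm at most); the bystanders are where they were (all of step 2 and (x of knob in the frame of bay_wide above 0.115 m or x of knob in the frame of bay_wide below -0.115 m or y of knob in the frame of bay_wide above 0.088 m or y of knob in the frame of bay_wide below -0.088 m) and angle between knob's own z axis and vertical below 0.1 rad and linear speed of each of carton, knob below 0.02 m/s); the robot touches nothing.
It fails at once if the carton or the knob is lifted off the mat (height (world z) of carton above 0.042 m or height (world z) of knob above 0.018 m).
It fails at once if the knob is knocked over (angle between knob's own z axis and vertical above 0.8 rad).
It fails at once if the carton is tipped while the knob is still in the wide bay (angle between carton's own z axis and vertical above 0.6 rad and not (x of knob in the frame of bay_wide above 0.115 m or x of knob in the frame of bay_wide below -0.115 m or y of knob in the frame of bay_wide above 0.088 m or y of knob in the frame of bay_wide below -0.088 m)).
It fails at once if the carton comes down outside the wide bay (a corner more than 12 mm over the outline) (angle between carton's own z axis and vertical above 1.5 rad and not (x of carton_foot_left in the frame of bay_wide between -0.107 and 0.107 m and y of carton_foot_left in the frame of bay_wide between -0.08 and 0.08 m and x of carton_foot_right in the frame of bay_wide between -0.107 and 0.107 m and y of carton_foot_right in the frame of bay_wide between -0.08 and 0.08 m and x of carton_top_left in the frame of bay_wide between -0.107 and 0.107 m and y of carton_top_left in the frame of bay_wide between -0.08 and 0.08 m and x of carton_top_right in the frame of bay_wide between -0.107 and 0.107 m and y of carton_top_right in the frame of bay_wide between -0.08 and 0.08 m)).
It fails at once if the brass fitting, the can or the screwdriver is moved by more than 25 mm or knocked over (distance of any of fitting, can, screwdriver from where it was at the start of the episode above 0.025 m or angle between any of fitting, can's own z axis and vertical above 0.5 rad).
It also fails if it takes over 42 s, if anything falls off the work surface, if the arm or the gripper's body presses on something with over 40 N, if the wrist force passes 120 N, or if a joint passes its speed limit or range.

### The arm

A 6-joint arm with a two-finger parallel gripper is mounted at the origin on the work surface. World frame = base frame: x ahead of the robot, y to its left, z up, the work surface at z = 0. Lengths are in mm, angles in rad, forces in N, time in s.
With the tool pointing down it reaches from about 275 to 1000 mm from the base axis. Payload 8.4 kg.
Tool frame: the origin (TCP) lies midway between the tips of the shut fingers; the grasp point (between the pads) lies 19 mm behind it; x points along the fingers, y is the direction in which the jaws open and shut, and the axes are right-handed (so a half turn about x gives the same grasp; the last joint's range is limited). The gripper opens to 85 mm and grips with 20 to 120 N. Pads are 22 mm wide; open, the fingers measure 114 mm over their backs; the gripper's body (76 mm by 85 mm) begins 54 mm behind the grasp point. The pads swing forward as they close: fully open they stand 13 mm farther back than shut.
Start: joints at [1.176, 0.353, 1.633, -0, 1.155, -0.002], TCP at [239.234, 577.404, 231.281] pointing down, gripper open.
Joint ranges: [-2.63, 2.63], [-0.92, 2.1], [0.06, 2.66], [-1.3, 4.44], [0, 2.69], [-3.02, 3.02]. Speed limits (rad/s): [2.22, 2.22, 2.79, 3.14, 3.14, 3.14].

### API

Orientations are given as a unit quaternion [x, y, z, w].
In Python, from workcell import ctrl gives the robot as it stands. The module is installed in compiled form; this text tells all that it offers.
- The arm moves only by the tool drive_tool, never from a script. Its argument "plan" is a list that holds one entry, the list of rows, each a list of 5 numbers: the shift along the tool's x, y, z in mm, then the turn about the tool's x in degrees, then the finger opening in mm, from 0 to 85.4. In form: [[[tx, ty, tz, twist, gripper], ...]]. A call has 1 to 20 rows; each row is the pose to reach, as a shift and turn from the pose commanded when the call began, along the tool's axes at that moment; what a row does not reach only later rows make up. A row lasts 1/8 s, in which the tool goes at most 62.5 mm and 10.7 degrees, less where a joint would pass 70% of its speed; a pose out of reach is approached as far as the arm can. A call with a gripper value outside its range is refused whole. The fingers move at their own pace and stop on an object; "squeeze" is the grip in N (left out, the last holds). Time passes only in rows, so rows that repeat a pose let the fingers close. It gives the time, the measured TCP pose, the force and the opening at its end, in the units of the state.
- ctrl.get_state(): the state, without advancing time (a new reading comes with each control period).
- ctrl.snapshot(name): name is "scene" or "top" or "wrist"; returns a dict with "color" (480x640x3 uint8, red, green, blue), "range_z" (480x640 float32, mm along the optical axis (not along the pixel's ray), 0 where there is no reading), "K" (3x3 intrinsics, pixels), "origin" and "orientation" of the camera in the world. Camera axes: x right, y down, z forward; pixel columns grow to the right and rows downward; lengths in mm; the calibration is good to about 2 mm. The wrist camera is an equidistant fisheye: a pixel r from the principal point sees the ray r / f radians off the axis. A picture is of the moment at which its call begins.
- ctrl.finish_job(): hands the job in, once; it reports no verdict.
The state is a dict: "time": time; "q": joint angles; "qvel": joint speeds; "joint_efforts": joint torques, N m; "eef_pos": TCP position; "tcp_rot": TCP orientation; "wrist_force": force on the tool from outside, world axes, zero at the start; "moment": the same for the moment, N m; "width": finger opening in mm.
Only numpy, scipy, OpenCV 4.12 (cv2) and the standard library are available. Lean on these libraries where they do the work, as an engineer would, in place of code of your own. Each camera call takes 0.05 s, during which the arm holds its last target.

## Working session

There is one attempt and no reset: what is moved stays moved. The work goes in short steps, Python scripts to look and compute and a tool call to move; the robot and the scene stay as the last step left them, time stands still between calls to the robot, and variables do not carry over. Pictures are saved under pics/ and viewed, and the job is handed in when it is done.

Besides the shell and the picture viewer there is one more tool, called after ">>>" by a JSON object that holds its "op" and its "data". drive_tool: Moves the arm, as the interface text tells. Its arguments: {"type":"object","properties":{"plan":{"type":"array","items":{"type":"array","items":{"type":"array","items":{"type":"number"}}}},"squeeze":{"type":"number"}},"required":["plan"]}

```bash
mkdir -p pics
python3 - <<'E'
from workcell import ctrl
import cv2,numpy as np
for n in ["scene","top"]:
    s=ctrl.snapshot(n); cv2.imwrite(f"pics/{n}0.png",s["color"][:,:,::-1]); np.savez(f"{n}0.npz",**s)
    print(n,s["K"].tolist(),s["origin"],s["orientation"])
print(ctrl.get_state())
E
```

```text
scene [[450.78860416543995, 0.0, 314.1529120230423], [0.0, 450.78860416543995, 241.80909546503474], [0.0, 0.0, 1.0]] [1032.21405035  451.14306238  695.07315372] [ 0.38007636  0.82385019 -0.37996355 -0.18011254]
top [[551.570567842485, 0.0, 322.59976447202394], [0.0, 551.570567842485, 237.40962712630045], [0.0, 0.0, 1.0]] [ 365.27062348   15.96270296 1232.5664804 ] [ 0.70937151 -0.70154435  0.04254915 -0.05307691]
{'time': 0.1, 'q': array([ 1.17559375e+00,  3.53611447e-01,  1.63404722e+00,  7.50195201e-06,
        1.15519338e+00, -2.40296065e-03]), 'qvel': array([-0.00013371, -0.00091792, -0.00135146,  0.00072598, -0.00114864,
        0.00031389]), 'joint_efforts': array([-1.65839741e-03, -6.06353259e+01, -3.42819107e+01, -1.43332468e-04,
        4.00130753e-03,  1.00904322e-05]), 'eef_pos': array([239.07312383, 577.01345279, 230.62178546]), 'tcp_rot': array([ 0.13754956,  0.69360296, -0.13842159,  0.69342233]), 'wrist_force': array([-0.82451772,  0.26870212,  0.57703178]), 'moment': array([ 0.00984934, -0.00310013, -0.02789687]), 'width': 85.68700803735524}
```

View pics/scene0.png

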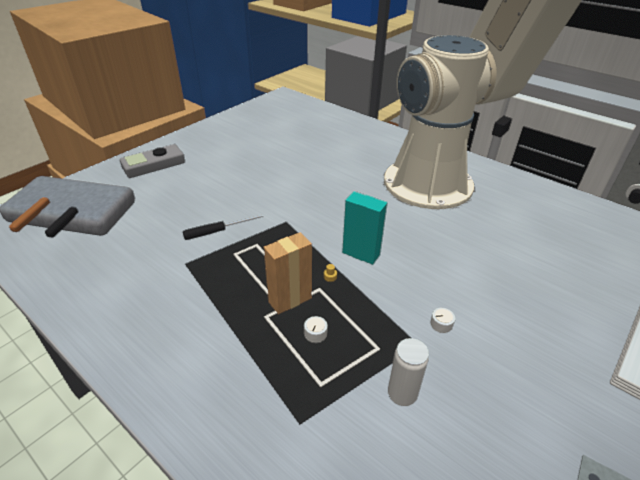

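View pics/top0.png

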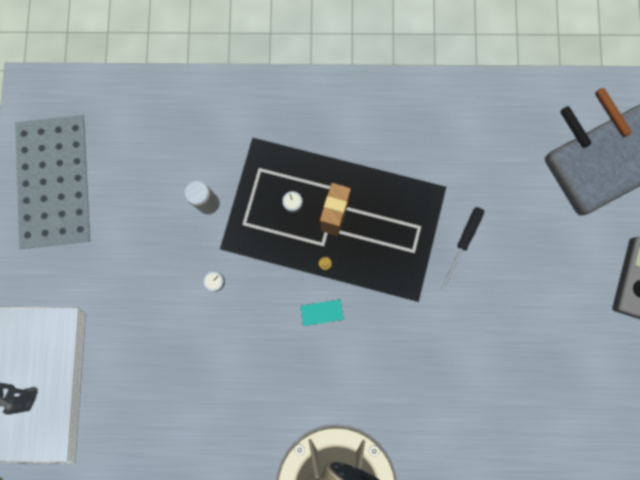

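Knob look-alikes are at top-view (292,201), on the mat inside the wide bay, and (213,282), on the counter nearer the base. The first is farther and lies in the bay, so it fits. The wide bay is on the left (+y) end. The brown carton is at (336,209) and the turquoise look-alike at (322,312). Now I'll confirm in a crop and measure.

```bash
cat > h.py <<'E'
import numpy as np,cv2
from scipy.spatial.transform import Rotation as R
def cast(s,px,z):
    px=np.atleast_2d(np.asarray(px,float)); K=s["K"]
    d=np.c_[(px[:,0]-K[0,2])/K[0,0],(px[:,1]-K[1,2])/K[1,1],np.ones(len(px))]
    d=d@R.from_quat(s["orientation"]).as_matrix().T
    o=np.asarray(s["origin"]); return o+d*((z-o[2])/d[:,2])[:,None]
E
python3 - <<'E'
from h import *
s=dict(np.load("top0.npz")); c=s["color"].astype(int); 
cr=s["color"][120:330,180:480,::-1]; cv2.imwrite("pics/crop0.png",cv2.resize(cr,None,fx=2.6,fy=2.6,interpolation=cv2.INTER_CUBIC))
hsv=cv2.cvtColor(s["color"],cv2.COLOR_RGB2HSV)
roi=np.zeros(c.shape[:2],np.uint8); roi[120:330,200:460]=1
# mat
dark=((c.max(2)<60)&(roi>0)).astype(np.uint8)
dark=cv2.morphologyEx(dark,cv2.MORPH_OPEN,np.ones((3,3)))
n,l,st,ce=cv2.connectedComponentsWithStats(dark); 
pts=np.argwhere(np.isin(l,[i for i in range(1,n) if st[i,4]>300]))[:,::-1].astype(np.float32)
r=cv2.minAreaRect(pts); b=cv2.boxPoints(r); print("mat",b.tolist()); w=cast(s,b,4); print(w.round(1).tolist(), w.mean(0).round(1))
print([round(float(np.linalg.norm(w[i]-w[i-1])),1) for i in range(4)], [round(float(np.degrees(np.arctan2(*(w[i]-w[i-1])[[1,0]]))),2) for i in range(4)])
# white
inside=cv2.fillConvexPoly(np.zeros_like(roi),cv2.convexHull(pts).astype(int),1)
wh=((c.min(2)>130)&((c.max(2)-c.min(2))<40)&(inside>0)).astype(np.uint8)
n,l,st,ce=cv2.connectedComponentsWithStats(wh)
for i in range(1,n):
    if st[i,4]>30:
        p=np.argwhere(l==i)[:,::-1].astype(np.float32); print("white",st[i].tolist(),ce[i].round(1))
        if st[i,2]<30: print(" knob",cast(s,ce[i],30).round(1))
        print(" box",cast(s,cv2.boxPoints(cv2.minAreaRect(p)),4)[:,:2].round(1).tolist())
# points by range
K=s["K"];rz=s["range_z"];v,u=np.mgrid[:480,:640]
P=np.stack([(u-K[0,2])/K[0,0]*rz,(v-K[1,2])/K[1,1]*rz,rz],-1).reshape(-1,3)@R.from_quat(s["orientation"]).as_matrix().T+s["origin"]
Z=P[:,2].reshape(480,640); P=P.reshape(480,640,3)
for nm,m in [("carton",(Z>140)&(Z<170)),("can",(Z>112)&(Z<130)),("mid",(Z>20)&(Z<60))]:
    n,l,st,ce=cv2.connectedComponentsWithStats((m).astype(np.uint8))
    for i in range(1,n):
        if 15<st[i,4]<2000:
            q=P[l==i]; print(nm,st[i].tolist(),ce[i].round(1),np.median(q,0).round(1), cv2.minAreaRect(q[:,:2].astype(np.float32)))
E
```

```text
mat [[221.0505828857422, 249.60272216796875], [249.84764099121094, 137.29425048828125], [445.80999755859375, 187.541015625], [417.012939453125, 299.8494873046875]]
[[502.5, 263.2, 4.0], [764.1, 206.2, 4.0], [649.5, -242.9, 4.0], [395.4, -174.9, 4.0]] [577.9  12.9   4. ]
[451.0, 267.8, 463.4, 263.0] [76.26, -12.3, -104.32, 165.02]
white [243, 168, 87, 78, 620] [280.6 206.3]
 box [[560.3, 217.6], [694.0, 187.3], [645.9, 0.8], [513.8, 33.5]]
white [283, 192, 19, 19, 286] [291.9 200.7]
 knob [[610.7 104.2  30. ]]
 box [[635.9, 126.7], [636.2, 85.7], [594.6, 85.0], [594.2, 125.8]]
white [340, 208, 81, 45, 481] [384.9 230.8]
 box [[542.9, -2.5], [603.7, -17.7], [560.8, -185.2], [500.7, -169.0]]
carton [320, 183, 30, 44, 818] [334.8 204.6] [578.    9.2 153.4] ((579.5502319335938, 9.321626663208008), (40.35188674926758, 80.82194519042969), 73.39429473876953)
carton [300, 300, 44, 26, 850] [321.3 312.3] [365.8  34.2 149.7] ((365.5026550292969, 33.78150177001953), (40.2983283996582, 79.99479675292969), 9.842622756958008)
carton [309, 469, 14, 11, 70] [316.  474.6] [ 66.5  40.  149.6] ((65.3387
[... 1988 characters left out ...]
3.11137390136719, 42.19953155517578), 76.16919708251953)
mid [3, 389, 5, 9, 25] [  4.6 391.7] [192.6 704.4  41.8] ((188.37164306640625, 704.6716918945312), (8.518905639648438, 17.206363677978516), 72.5631103515625)
mid [308, 441, 57, 18, 394] [336.6 450.5] [81.5  0.6 40.4] ((84.69843292236328, 1.4827003479003906), (26.024452209472656, 118.05325317382812), 0.5574914813041687)
mid [296, 457, 16, 23, 102] [303.9 467.1] [49.8 67.6 38.6] ((43.97633361816406, 70.68936920166016), (6.868409633636475, 56.277748107910156), 53.734493255615234)
mid [362, 458, 14, 19, 81] [368.  466.6] [ 52.6 -64.5  37.8] ((48.08432388305664, -68.60273742675781), (45.98476791381836, 7.415185928344727), 39.94378662109375)
```

Run:
```python
from h import *
s=dict(np.load("scene0.npz"));cr=s["color"][180:440,170:470,::-1]; cv2.imwrite("pics/crop1.png",cv2.resize(cr,None,fx=2.2,fy=2.2,interpolation=cv2.INTER_CUBIC))
```

```text
(no output)
```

View pics/crop0.png

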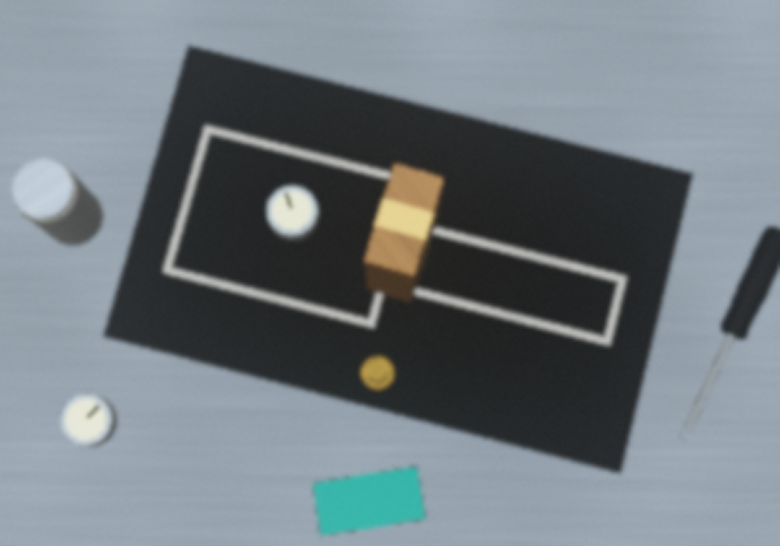

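View pics/crop1.png

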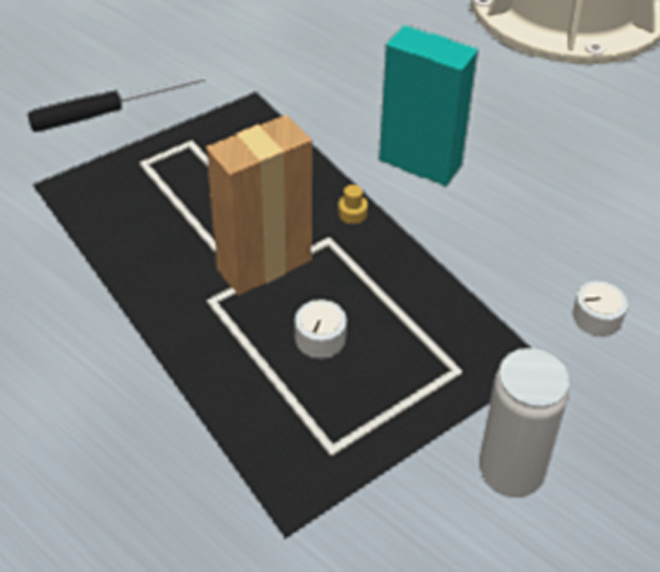

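Both crops confirm it: the bay knob has the pointer mark on a white disc, the wide bay faces the can, and the fitting is on the near side. The knob is best pushed out over the far long side, away from the robot. I'll compute bay-frame targets in tool axes.

```bash
cat > plan.py <<'E'
from h import *
a=np.radians(75.6); B=np.array([603.5,109.8]); u=np.array([np.cos(a),np.sin(a)]); n=np.array([-u[1],u[0]])
def bay(p): p=np.asarray(p)[:2]-B; return np.array([p@u,p@n])
def w(x,y,z): return np.r_[B+x*u+y*n,z]
def tool(st):
    M=R.from_quat(st["tcp_rot"]).as_matrix(); return M
E
python3 - <<'E'
from plan import *
from workcell import ctrl
st=ctrl.get_state(); M=tool(st); print(M.round(3).tolist()); p=st["eef_pos"]
az=np.degrees(np.arctan2(M[1,2],M[0,2])); print("tool z azimuth",az)
for nm,q in [("knob",(610.9,104.1)),("carton",(579.55,9.3)),("fit",(475,29.3)),("can",(609,296.5))]: print(nm,bay(q).round(1))
for t in [w(-3.7,52,200),w(-3.7,52,11),w(-3.7,-75,11)]: print(t.round(1),(M.T@(t-p)).round(1))
print("bay dirs in az: -n",np.degrees(np.arctan2(-n[1],-n[0])))
E
```

```text
[[-0.0, 0.383, 0.924], [-0.001, 0.924, -0.383], [-1.0, -0.001, -0.0]]
tool z azimuth -22.505934085118422
knob [-3.7 -8.6]
carton [-103.3   -1.8]
fit [-109.9  104.4]
can [182.2  41.1]
[552.2 119.1 200. ] [  31.  -303.1  464.6]
[552.2 119.1  11. ] [ 220.  -302.9  464.6]
[675.2  87.6  11. ] [ 220.  -284.9  590.3]
bay dirs in az: -n -14.400000000000011
```

>>> {"op": "drive_tool", "data": {"plan": [[[15,-303,465,-8.1,30],[15,-303,465,-8.1,30],[15,-303,465,-8.1,30],[15,-303,465,-8.1,30],[15,-303,465,-8.1,30],[15,-303,465,-8.1,30],[15,-303,465,-8.1,30],[15,-303,465,-8.1,30],[15,-303,465,-8.1,30],[15,-303,465,-8.1,30],[15,-303,465,-8.1,30],[15,-303,465,-8.1,30],[15,-303,465,-8.1,30],[15,-303,465,-8.1,30]]]}}

```text
time: 1.85
eef_pos: [552.6, 120.2, 216.4]
tcp_rot: [0.088, 0.702, -0.088, 0.702]
wrist_force: [-0.5, -1.0, 0.6]
width: 30.2
```

>>> {"op": "drive_tool", "data": {"plan": [[[60,-1,0,0,30],[120,-1,0,0,30],[160,-1,0,0,30],[185,-1,0,0,30],[195,-1,0,0,30],[200,-1,0,0,30],[203,-1,0,0,30],[203,-1,0,0,30],[203,-1,0,0,30]]]}}

```text
time: 2.98
eef_pos: [553.0, 118.6, 14.0]
tcp_rot: [0.089, 0.701, -0.089, 0.702]
wrist_force: [-0.0, 0.4, -0.1]
width: 29.6
```

Run:
```python
from plan import *
from workcell import ctrl
st=ctrl.get_state(); print(st["eef_pos"],bay(st["eef_pos"]),st["wrist_force"])
s=ctrl.snapshot("scene"); cv2.imwrite("pics/a1.png",cv2.resize(s["color"][150:450,170:470,::-1],None,fx=2,fy=2))
```

```text
[553.04515496 118.59187112  13.95336112] [-4.0319514  51.05616274] [-0.02035296  0.35089053 -0.14294747]
```

View pics/a1.png

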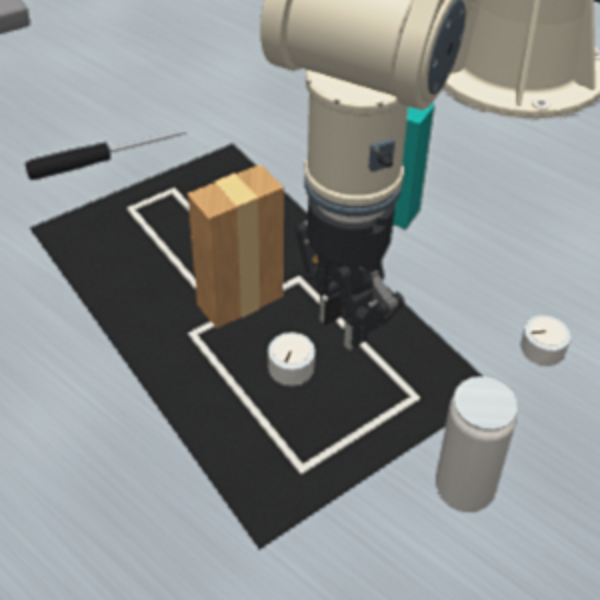

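>>> {"op": "drive_tool", "data": {"plan": [[[3,0,8,0,30],[3,0,16,0,30],[3,0,23,0,30],[3,0,29,0,30],[3,0,35,0,30],[3,0,42,0,30],[3,0,49,0,30],[3,0,56,0,30],[3,0,63,0,30],[3,0,70,0,30],[3,0,77,0,30],[3,0,83,0,30],[3,0,88,0,30],[3,0,90,0,30]]]}}

```text
time: 4.78
eef_pos: [640.1, 96.0, 10.3]
tcp_rot: [0.089, 0.701, -0.089, 0.702]
wrist_force: [0.2, -0.4, 0.0]
width: 29.8
```

Run:
```python
from plan import *
from workcell import ctrl
st=ctrl.get_state(); print(st["eef_pos"],bay(st["eef_pos"]),st["wrist_force"])
s=ctrl.snapshot("scene"); cv2.imwrite("pics/a2.png",cv2.resize(s["color"][150:450,170:470,::-1],None,fx=2,fy=2))
```

```text
[640.05582817  96.03690541  10.27032778] [ -4.23963688 -38.83010204] [ 0.21073069 -0.35631975  0.02114702]
```

View pics/a2.png

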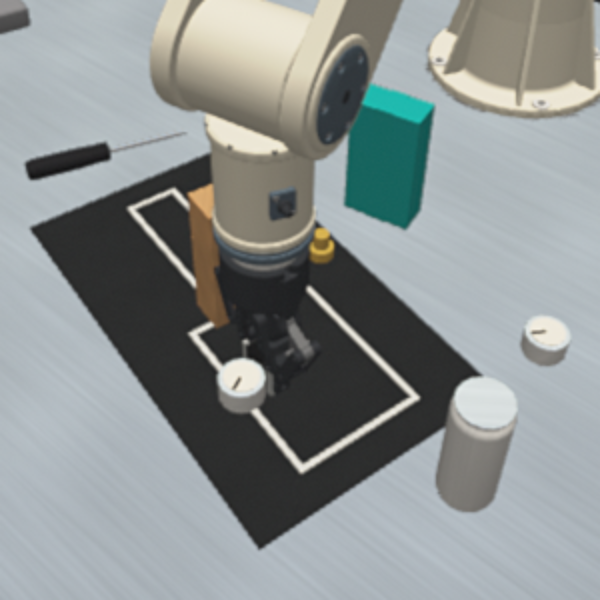

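The knob is still cradled, at crop (242,380), now over the far tape. I'll push on 36 mm, then measure.

>>> {"op": "drive_tool", "data": {"plan": [[[0,0,6,0,30],[0,0,13,0,30],[0,0,20,0,30],[0,0,26,0,30],[0,0,31,0,30],[0,0,34,0,30],[0,0,36,0,30],[0,0,36,0,30]]]}}

```text
time: 5.82
eef_pos: [674.8, 87.1, 10.3]
tcp_rot: [0.089, 0.701, -0.089, 0.702]
wrist_force: [0.7, 0.5, 0.1]
width: 30.2
```

```bash
cat > knob.py <<'E'
from plan import *
from workcell import ctrl
def knob(s,roi,disp=None):
    c=s["color"].astype(int); m=((c.min(2)>150)&((c.max(2)-c.min(2))<60)).astype(np.uint8)
    m[:roi[1]]=0;m[roi[3]:]=0;m[:,:roi[0]]=0;m[:,roi[2]:]=0
    m=cv2.morphologyEx(m,cv2.MORPH_OPEN,np.ones((4,4),np.uint8))
    k,l,st,ce=cv2.connectedComponentsWithStats(m)
    for i in range(1,k):
        if st[i,4]>60: print(st[i].tolist(),ce[i].round(1),"bay",bay(cast(s,ce[i],30)[0]).round(1))
E
python3 - <<'E'
from knob import *
st=ctrl.get_state(); print(st["eef_pos"],bay(st["eef_pos"]),st["wrist_force"])
s=ctrl.snapshot("scene"); cv2.imwrite("pics/a3.png",cv2.resize(s["color"][150:450,170:470,::-1],None,fx=2,fy=2)); knob(s,(200,320,350,430))
E
```

```text
[674.75004748  87.13873133  10.31196935] [ -4.23015698 -74.64722457] [0.65399306 0.51597302 0.0683483 ]
[201, 321, 150, 110, 8017] [248.9 391. ] bay [  47.3 -178.6]
[263, 339, 24, 21, 382] [274.3 348.8] bay [   0.  -100.8]
```

View pics/a3.png

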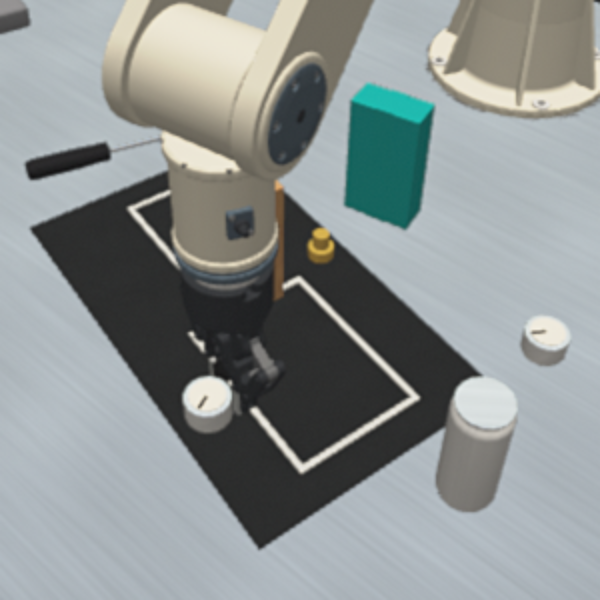

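The knob stands at about (0, -101) in the bay frame, upright and clear. Next I'll back off, rise, and swing to behind the carton on its narrow-bay side.

>>> {"op": "drive_tool", "data": {"plan": [[[0,0,-10,0,30],[0,0,-25,0,30],[0,0,-40,0,30],[-60,0,-40,0,30],[-120,0,-40,0,30],[-180,0,-40,0,40],[-200,0,-40,10,40],[-200,-50,-50,20,40],[-200,-100,-60,30,40],[-200,-155,-75,40,40],[-200,-155,-75,50,40],[-200,-155,-75,60,40],[-200,-155,-75,70,40],[-200,-155,-75,80,40],[-200,-155,-75,90,40],[-200,-155,-75,92.2,40],[-200,-155,-75,92.2,40],[-200,-155,-75,92.2,40]]]}}

```text
time: 8.12
eef_pos: [562.9, -44.0, 210.2]
tcp_rot: [-0.567, -0.423, 0.567, -0.423]
wrist_force: [0.7, -0.5, -1.5]
width: 40.2
```

Run:
```python
from knob import *
st=ctrl.get_state(); M=tool(st);print(st["eef_pos"],bay(st["eef_pos"]),st["wrist_force"],M.round(3).tolist(),st["q"].round(2))
print("tool z az",np.degrees(np.arctan2(M[1,2],M[0,2])))
s=ctrl.snapshot("top"); cv2.imwrite("pics/a4.png",s["color"][100:400,150:550,::-1])
s=ctrl.snapshot("scene"); cv2.imwrite("pics/a4s.png",s["color"][:,:,::-1]); knob(s,(250,320,350,430))
```

```text
[562.94518502 -44.04865007 210.21586102] [-159.10078418    1.02010747] [ 0.65442519 -0.50808697 -1.51200646] [[-0.0, 0.959, -0.285], [0.0, -0.285, -0.959], [-1.0, -0.0, 0.0]] [-0.08  0.28  1.79  0.    1.07  0.21]
tool z az -106.53804376177085
[263, 339, 24, 21, 387] [274.3 349. ] bay [   0.2 -100.9]
[251, 362, 100, 69, 2989] [290.8 410.2] bay [ 115.3 -140.9]
```

View pics/a4s.png

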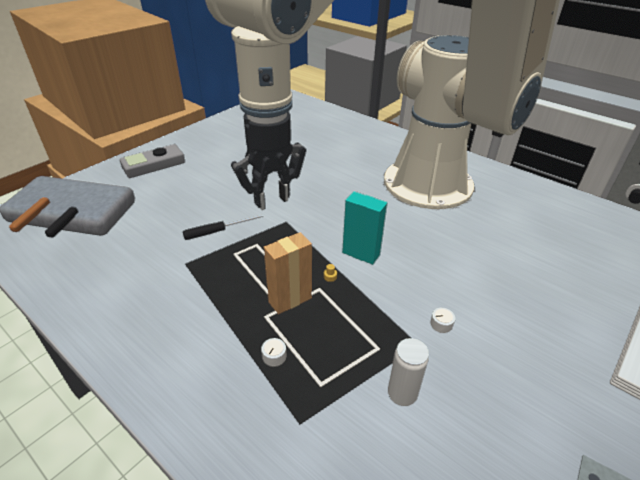

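View pics/a4.png

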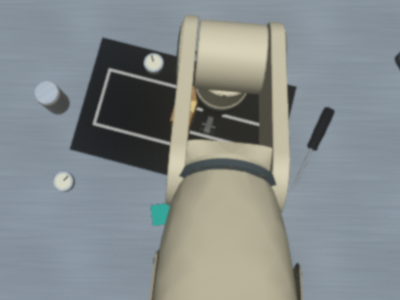

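>>> {"op": "drive_tool", "data": {"plan": [[[30,0,0,0,40],[55,0,0,0,40],[68,0,0,0,40],[72,0,0,0,40],[72,0,-8,0,40],[72,0,-14,0,40],[72,0,-19,0,40],[72,0,-22,0,40],[72,0,-26,0,40],[72,0,-30,0,40],[72,0,-34,0,40],[72,0,-38,0,40]]]}}

```text
time: 9.72
eef_pos: [574.4, -7.7, 138.3]
tcp_rot: [-0.567, -0.423, 0.567, -0.423]
wrist_force: [-0.5, -0.7, 0.6]
width: 40.4
```

Run:
```python
from knob import *
st=ctrl.get_state(); print(st["eef_pos"],bay(st["eef_pos"]),st["wrist_force"])
s=ctrl.snapshot("scene"); cv2.imwrite("pics/a5.png",cv2.resize(s["color"][150:450,170:470,::-1],None,fx=2,fy=2))
```

```text
[574.35346745  -7.67463626 138.28404304] [-121.03240243   -0.98391341] [-0.52468238 -0.70747166  0.59091808]
```

View pics/a5.png

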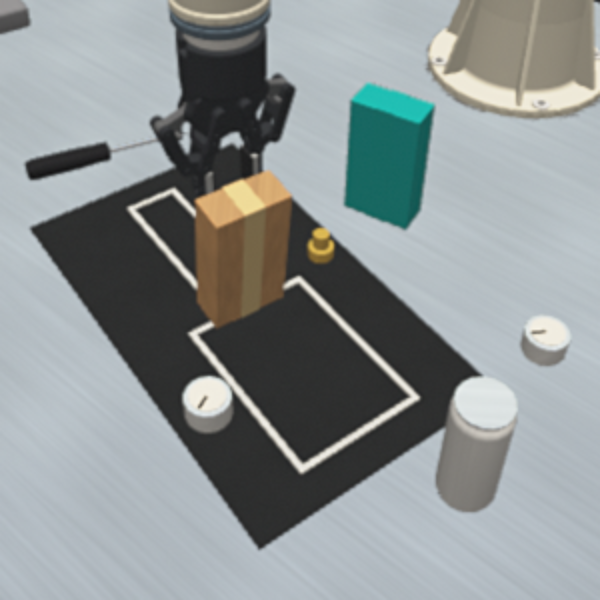

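The carton is leaning slightly about its far foot, with the foot at crop (213,325) unchanged. I'll keep pushing past 15°.

>>> {"op": "drive_tool", "data": {"plan": [[[0,0,-4,0,40],[0,0,-8,0,40],[0,0,-12,0,40],[0,0,-16,0,40],[0,0,-20,0,40],[0,0,-24,0,40],[0,0,-28,0,40],[0,0,-32,0,40],[0,0,-36,0,40],[0,0,-36,0,40],[0,0,-36,0,40],[0,0,-36,0,40],[0,0,-36,0,40]]]}}

```text
time: 11.4
eef_pos: [584.5, 26.5, 138.3]
tcp_rot: [-0.567, -0.422, 0.567, -0.423]
wrist_force: [-0.4, 0.5, -0.3]
width: 39.8
```

Run:
```python
from knob import *
st=ctrl.get_state(); print(st["eef_pos"],bay(st["eef_pos"]),st["wrist_force"])
s=ctrl.snapshot("scene"); cv2.imwrite("pics/a6.png",cv2.resize(s["color"][150:450,170:470,::-1],None,fx=2,fy=2))
```

```text
[584.54482519  26.49231922 138.2957574 ] [-85.40437708  -2.35811459] [-0.37898379  0.5305888  -0.3358443 ]
```

View pics/a6.png

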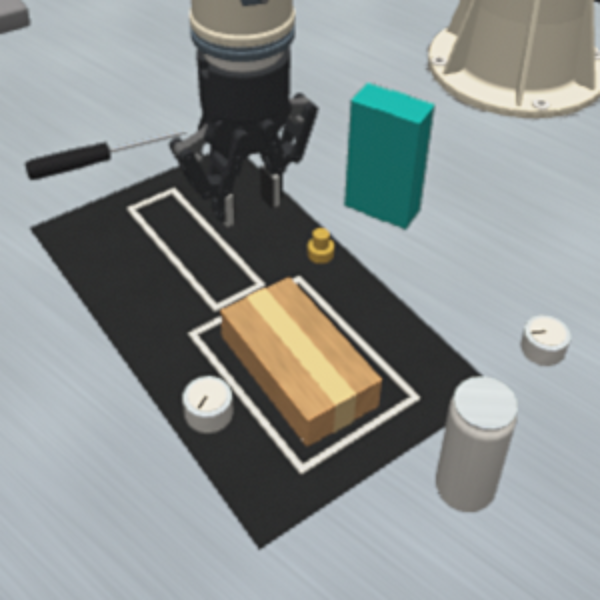

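The carton lies flat inside the outline. I'll back the arm off and measure.

>>> {"op": "drive_tool", "data": {"plan": [[[-30,0,30,0,40],[-70,0,70,0,40],[-100,30,130,0,40],[-100,30,190,0,40],[-100,30,250,0,40],[-100,30,250,0,40],[-100,30,250,0,40],[-100,30,250,0,40]]]}}

```text
time: 12.45
eef_pos: [542.2, -220.3, 238.2]
tcp_rot: [0.567, 0.423, -0.567, 0.423]
wrist_force: [1.2, 0.1, 1.2]
width: 39.8
```

Run:
```python
from knob import *
st=ctrl.get_state(); print(st["eef_pos"],st["wrist_force"],st["qvel"].round(4))
s=ctrl.snapshot("scene"); knob(s,(250,320,350,430))
t=ctrl.snapshot("top"); cv2.imwrite("pics/a7.png",cv2.resize(t["color"][110:320,170:480,::-1],None,fx=2.5,fy=2.5))
s0=dict(np.load("scene0.npz"))
def pts(s):
    K=s["K"];rz=s["range_z"];v,u_=np.mgrid[:480,:640]
    return (np.stack([(u_-K[0,2])/K[0,0]*rz,(v-K[1,2])/K[1,1]*rz,rz],-1).reshape(-1,3)@R.from_quat(s["orientation"]).as_matrix().T+s["origin"]).reshape(480,640,3)
for nm,S in [("top",t),("scene",s)]:
    P=pts(S); hsv=cv2.cvtColor(S["color"],cv2.COLOR_RGB2HSV)
    m=(P[...,2]>36)&(P[...,2]<54)&(abs(P[...,0]-600)<110)&(abs(P[...,1]-110)<110)
    k,l,q,c=cv2.connectedComponentsWithStats(m.astype(np.uint8)); i=1+q[1:,4].argmax(); X=P[l==i]
    b=cv2.boxPoints(cv2.minAreaRect(X[:,:2].astype(np.float32)))
    print(nm,"z",np.median(X[:,2]),[bay(p).round(1).tolist() for p in b])
    A=np.linalg.lstsq(np.c_[X[:,:2],np.ones(len(X))],X[:,2],rcond=None)[0]; print("slope",A[:2].round(4))
P=pts(t)
for nm,x,y,zl,zh in [("fit",475,29.3,25,45),("can",609,296.5,112,130)]:
    m=(abs(P[...,0]-x)<40)&(abs(P[...,1]-y)<40)&(P[...,2]>zl)&(P[...,2]<zh); print(nm,P[m].mean(0).round(1),m.sum())
d=np.abs(s["color"].astype(int)-s0["color"]).max(2)
print("screwdriver/fitting/can diff",d[210:242,178:268].mean(),d[258:285,320:340].mean(),d[335:408,385:432].mean())
```

```text
[ 542.2084013  -220.28517508  238.18725086] [1.16572864 0.12865241 1.2292728 ] [ 0.0066 -0.0014  0.0006 -0.0022  0.0003 -0.0034]
[263, 339, 24, 21, 378] [274.3 348.8] bay [  -0.  -100.7]
[251, 362, 100, 69, 2983] [290.8 410.3] bay [ 115.4 -140.9]
top z 43.56023133043209 [[-71.3, 37.9], [-74.3, -43.1], [76.4, -48.7], [79.4, 32.3]]
slope [0.0011 0.0004]
scene z 45.79549547183842 [[-69.3, 37.5], [-72.9, -43.9], [78.9, -50.6], [82.5, 30.9]]
slope [-0.0174 -0.0026]
fit [473.1  30.3  35.4] 55
can [608.3 296.3 119.3] 423
screwdriver/fitting/can diff 1.026736111111111 1.0796296296296297 0.941125036432527
```

View pics/a7.png

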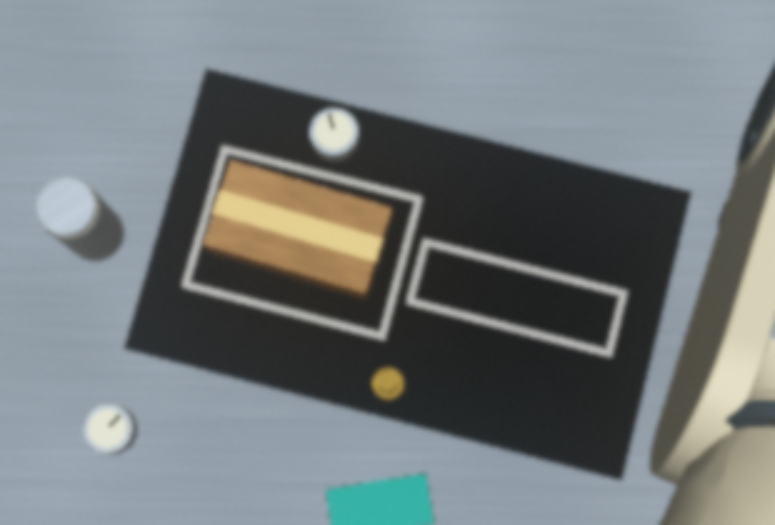

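```bash
python3 -c "
from workcell import ctrl
print(ctrl.finish_job())"
```

```text
the job is handed in; nothing more can be done
None
```

I pushed the oven knob out over the far long side of the wide bay, then tipped the carton near its top so it fell flat inside that bay. The job was handed in at about 12.5 s of robot time, and no verdict was reported.

My last checks before handing in showed:
- **Carton:** it lies flat with its top at about 44–46 mm. Its corners are within x −74…83 mm and y −51…38 mm of the bay centre, inside the outline.
- **Knob:** it stands upright at bay (0, −101) mm, against the ±88 mm limit.
- **Bystanders:** the fitting and the can measured within about 2 mm of where they started. The image area around the screwdriver is unchanged.
- **Robot:** the arm is clear of everything, and wrist forces stayed at noise level in every reading.

No check failed. The only disagreement was that the two cameras put the carton about 2–3 mm apart, which is about the calibration error.

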